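Two tomatoes into the deep cooker, then start it

ROBOT

A 6-joint arm with a two-finger parallel gripper is mounted at the origin on the work surface. World frame = base frame: x ahead of the robot, y to its left, z up, the work surface at z = 0. Lengths are in mm, angles in degrees, forces in N, time in s.
With the tool pointing down it reaches from about 350 to 850 mm from the base axis. Payload 8.1 kg.
Tool frame: the origin (TCP) lies where the fingers leave the gripper's body, on its centre line; the fingertips stand 73 mm ahead of it and the grasp point (between the pads) lies 54 mm ahead of it; z points along the fingers, y is the line along which they close (so a half turn about z gives the same grasp; the last joint's range is limited). The gripper opens to 85 mm and grips with 20 to 120 N. Pads are 22 mm wide; open, the fingers measure 114 mm over their backs; the gripper's body (76 mm by 85 mm) begins 54 mm behind the grasp point. The pads swing forward as they close: fully open they stand 13 mm farther back than shut.
Start: joints at [59.45, 7.471, 85.268, -0, 87.261, -4.893], TCP at [259.77, 540.856, 303.892] pointing down, gripper open.
Joint ranges: [-169.43, 169.43], [-51.17, 129.36], [1.28, 143.12], [-76.62, 256.62], [0, 156.53], [-152.29, 152.29]. Speed limits (degrees/s): [136.94, 136.94, 159.86, 180, 180, 180].

INTERFACE

Orientations are given as [roll, pitch, yaw] about the fixed x, y, z axes, in that order (R = Rz(yaw) Ry(pitch) Rx(roll)).
In Python, from bench import sense, optics, r gives the robot as it stands.
- The arm moves only by the tool servo_tool, never from a script. Its argument "plan" is a list that holds one entry, the list of rows, each a list of 5 numbers: the shift along the world's x, y, z in m, then the turn about the world's z in degrees, then the finger opening in m, from 0 to 0.0854. A call has 1 to 10 rows; each row shifts and turns the commanded pose from where the row before left it; what a row does not reach is not made up. A row lasts 1/10 s, in which the tool goes at most 50 mm and 8.59 degrees, less where a joint would pass 70% of its speed; a pose out of reach is approached as far as the arm can. A call is refused whole if a number of a shift passes 0.05 or a number of a turn 8.59, either way. A call with a gripper value outside its range is refused whole. The fingers move at their own pace and stop on an object; "force" is the grip in N (left out, the last holds). Time passes only in rows, so rows that do not move let the fingers close. It gives the time, the measured TCP pose, the force, the opening and the grip force at its end, in the units of the state.
- sense(): the state, without advancing time (a new reading comes with each control period).
- optics.snapshot(name): name is "scene" or "top" or "wrist"; returns a dict with "frame" (400x640x3 uint8, blue, green, red), "fx", "fy", "cx", "cy" (pixels), "dist_coeffs" ([k1, k2, p1, p2, k3] as OpenCV has them; the pictures are not rectified), "cam_to_world" (4x4, takes a point from camera to world coordinates). Camera axes: x right, y down, z forward; pixel columns grow to the right and rows downward; lengths in mm; the calibration is good to about 2 mm. A picture is of the moment at which its call begins. There is no depth.
- r.hand_in(): hands the job in; it is judged then, once.
The state is a dict: "time": time; "joint_pos": joint angles; "qd": joint speeds; "joint_efforts": joint torques, N m; "tool_pos": TCP position; "tcp_rot": TCP orientation; "ft_force": force on the tool from outside, world axes, zero at the start; "wrist_torque": the same for the moment, N m; "finger_gap": finger opening in mm; "grip_force": force on a finger pad.
Only numpy, scipy, OpenCV 4.12 (cv2) and the standard library are available. Lean on these libraries where they do the work, as an engineer would, in place of code of your own. Each camera call takes 0.05 s, during which the arm holds its last target. There are 200 camera calls.

TASK

Put the two ripe red tomatoes into the deep pot of the white electric cooker, lowering each one gently so that it rests on the pot's floor without being dropped or pressed hard (side by side, not one on the other). Only when both are in, push the cooker's red-tipped lever down to its stop and let it spring back up. Leave the onion, the potato and all the other kitchen things where they are, and do not knock the wire rack.

Things in the scene. Friction and masses are not known exactly. Their poses are not given: they have to be found in the camera images.
- tomato_a_center (a point): Ripe red tomato, rounded, 60 mm across at its widest (26 mm up), 52 mm tall, about 110 g, flat 28 mm foot, standing in the open with the blue tub 25 mm or so from it on one side. This point is its middle, 26 mm above the ledge when it stands.
- tomato_b_center (a point): Ripe red tomato, rounded, 60 mm across at its widest (26 mm up), 52 mm tall, about 110 g, flat 28 mm foot, standing under the front edge of the wire rack, in any of the three places there. This point is its middle, 26 mm above the ledge when it stands.
- tomato_a: The same tomato; the origin is the centre of its foot, z points up through its green stalk
- tomato_b: The same tomato; the origin is the centre of its foot, z points up through its green stalk
- onion: Purple onion, the tomatoes' size and shape (60 mm across, 52 mm tall), also under the rack, in any of the three places there. Stays where it is. Origin under its centre.
- potato: Brown potato of the same size and shape, also under the rack in any of the three places. Stays where it is. Origin under its centre.
- cooker: Round white open-topped electric cooker, fixed, 240 mm across, 158 mm tall. Pot 214 mm across inside, wall 13 mm, floor 70 mm above the ledge (88 mm deep). Origin under its centre on the ledge. On its own -y side a black lever housing, 70 mm wide, 105 mm tall, reaches 143 mm from the axis; black ears at 130 mm height reach 147 mm out on its +x and -x sides.
- pot_floor (a point): Centre of the pot's inner floor, 70 mm above the ledge; axes as the cooker's.
- cook_lever (a joint): The start lever, rad: 0 = level (up, at rest), 0.55 = fully down at its stop. A spring returns it; about 3 N at the paddle starts it, 7 N holds it down. Its level hinge lies along the cooker's x axis, 140 mm from the cooker's axis towards the cooker's -y, 88 mm above the ledge.
- lever_paddle (a point): Top of the red paddle (40 mm wide, 26 mm along the lever) at the lever's end, 66 mm out from its hinge and 95 mm above the ledge when up; it drops about 35 mm.
- rack: Steel wire rack, fixed: shelf of 8 mm bars 200 mm up, 400 mm along y, 200 mm deep along x, on four 12 mm corner legs; jars on its rear half reach 315 mm. Origin on the ledge under the middle of its front edge; x points back, under the shelf. One tomato, the onion and the potato stand about 35 mm behind the front edge, 105 mm apart: the tool must lean in from the front.
- tub: Blue plastic tub with a pale lid, 108 x 108 mm, 84 mm tall, fixed. Origin under its centre. One tomato stands on its own +x side.
- katori_a: Small steel bowl, 76 mm across, 32 mm tall, loose. Origin under its centre.
- katori_b: Small steel bowl like the other, loose.
- tong: Steel tong 180 mm long lying on the white spoon rest at the left, loose.
Things that resemble listed ones, but are neither listed nor needed, are in the scene too. Leave any turquoise look-alike of the tomato_b alone. What is shaped like the tomato_a but turquoise is not meant.

How it is judged (in metres and radians):
On the way, in this order (a step that is already met when the one before it is completed fails the run):
1. both tomatoes rest on the pot's floor, let go (horizontal distance between each of tomato_a_center, tomato_b_center and pot_floor below 0.085 m and z of each of tomato_a_center, tomato_b_center in the frame of pot_floor below 0.042 m and contact force between the fingers and tomato_a below 0.1 N and linear speed of each of tomato_a, tomato_b below 0.03 m/s and contact force between the fingers and tomato_b below 0.1 N), for 0.1 s.
2. the lever is pushed down to its stop (value of joint cook_lever above 0.5 rad), for 0.05 s.
At the end, for the whole second after the job is handed in: Both tomatoes rest, released and still, on the pot's floor (middle within 85 mm of the pot's axis and less than 42 mm above its floor), and the lever is back up (below 0.05 rad) (all of step 1 and value of joint cook_lever below 0.05 rad and velocity of joint cook_lever below 0.1 rad/s); the robot touches nothing.
It fails at once if a tomato was pressed or banged against the cooker (over 20 N) (contact force between any of tomato_a, tomato_b and cooker above 20 N).
It fails at once if a tomato was dropped into the pot (faster than 0.5 m/s inside it) ((horizontal distance between tomato_a_center and pot_floor below 0.105 m and z of tomato_a_center in the frame of pot_floor below 0.085 m and linear speed of tomato_a above 0.5 m/s) or (horizontal distance between tomato_b_center and pot_floor below 0.105 m and z of tomato_b_center in the frame of pot_floor below 0.085 m and linear speed of tomato_b above 0.5 m/s)).
It fails at once if the lever was pushed before both tomatoes were in the pot (value of joint cook_lever above 0.3 rad and not (horizontal distance between each of tomato_a_center, tomato_b_center and pot_floor below 0.085 m and z of each of tomato_a_center, tomato_b_center in the frame of pot_floor below 0.042 m)).
It fails at once if the onion, the potato or a bowl was moved over 20 mm (distance of any of onion, potato, katori_a, katori_b from where it was at the start of the episode above 0.02 m).
It fails at once if the wire rack was knocked (over 20 N) (contact force between any of the arm, the fingers and rack above 20 N).
It also fails if it takes over 67 s, if anything falls off the work surface, if the arm or the gripper's body presses on something with over 40 N, if the wrist force passes 120 N, or if a joint passes its speed limit or range.

## Working session

There is one attempt and no reset: what is moved stays moved. The work goes in short steps, Python scripts to look and compute and a tool call to move; the robot and the scene stay as the last step left them, time stands still between calls to the robot, and variables do not carry over. Pictures are saved under pics/ and viewed, at most 10 in all, crops included, and the job is handed in when it is done.

Besides the shell and the picture viewer there is one more tool, called as a command line: name --argument value ..., lists and objects as JSON in quotes. servo_tool: Moves the arm, as the interface text tells. Its arguments: {"type":"object","properties":{"plan":{"type":"array"},"force":{"type":"number"}},"required":["plan"]}

```bash
mkdir -p pics; ls; cat > h.py <<'E'
import numpy as np, cv2
from bench import sense, optics, r
def snap(n,f=None):
    s=optics.snapshot(n)
    if f: cv2.imwrite('pics/'+f,s['frame'])
    return s
def ray(s,u,v):
    K=np.array([[s['fx'],0,s['cx']],[0,s['fy'],s['cy']],[0,0,1.]])
    p=cv2.undistortPoints(np.array([[[u,v]]],float),K,np.array(s['dist_coeffs'],float))[0,0]
    T=np.array(s['cam_to_world']); d=T[:3,:3]@[p[0],p[1],1]; return T[:3,3],d/np.linalg.norm(d)
def onz(s,u,v,z):
    o,d=ray(s,u,v); return o+d*(z-o[2])/d[2]
def two(a,pa,b,pb):
    o1,d1=ray(a,*pa);o2,d2=ray(b,*pb)
    t=np.linalg.lstsq(np.c_[d1,-d2],o2-o1,rcond=None)[0]
    p,q=o1+t[0]*d1,o2+t[1]*d2; return (p+q)/2,np.linalg.norm(p-q)
def blobs(s,lo,hi,amin=60):
    h=cv2.cvtColor(s['frame'],cv2.COLOR_BGR2HSV)
    m=cv2.inRange(h,lo,hi) if lo[0]<=hi[0] else cv2.inRange(h,(lo[0],*lo[1:]),(179,*hi[1:]))|cv2.inRange(h,(0,*lo[1:]),hi)
    n,l,st,c=cv2.connectedComponentsWithStats(m)
    return [(c[i].round(1).tolist(),st[i].tolist()) for i in range(1,n) if st[i][4]>amin]
E
python3 - <<'E'
from h import *
print(sense())
a=snap('scene','s1.png');b=snap('top','t1.png')
for s in(a,b):
    print(np.round(s['cam_to_world'],3).tolist(),s['fx'])
    print('red',blobs(s,(172,140,60),(8,255,255),40))
E
```

```text
pics
{'time': 0.0, 'joint_pos': array([ 5.94503759e+01,  7.51410153e+00,  8.53311665e+01, -1.86437590e-03,
        8.72617240e+01, -4.89323932e+00]), 'qd': array([-0.02988648,  0.07564258, -0.03974791, -0.03215296,  0.03236076,
        0.02857577]), 'joint_efforts': array([-1.15652398e-03, -5.69394815e+01, -5.00551164e+01, -5.19425066e-04,
        1.50094862e-02,  1.85104113e-05]), 'tool_pos': array([259.55509169, 540.47800981, 302.83671765]), 'tcp_rot': array([-1.79893239e+02, -7.27105428e-03,  1.54343699e+02]), 'ft_force': array([-0.68582395,  0.34003481,  0.01607079]), 'wrist_torque': array([-0.06296764, -0.03104483,  0.00949194]), 'grip_force': 0.0, 'finger_gap': 85.57370609844014}
[[0.112, 0.735, -0.669, 1187.188], [0.994, -0.088, 0.069, -36.674], [-0.008, -0.672, -0.74, 890.185], [0.0, 0.0, 0.0, 1.0]] 391.1120538018496
red [([277.4, 226.8], [267, 215, 22, 23, 333]), ([347.5, 235.7], [340, 228, 17, 17, 170]), ([198.1, 249.0], [193, 243, 10, 14, 65]), ([187.4, 257.9], [179, 245, 19, 22, 223])]
[[-0.029, -0.99, 0.141, 296.909], [-1.0, 0.03, 0.006, 45.99], [-0.01, -0.141, -0.99, 1396.786], [0.0, 0.0, 0.0, 1.0]] 414.0707728184025
red [([297.9, 164.5], [292, 158, 12, 14, 107]), ([421.7, 175.6], [414, 166, 19, 18, 201]), ([353.2, 198.0], [345, 189, 18, 18, 216])]
```

View pics/s1.png

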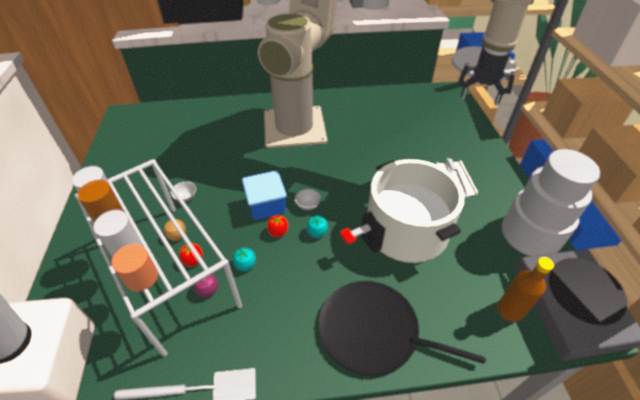

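View pics/t1.png

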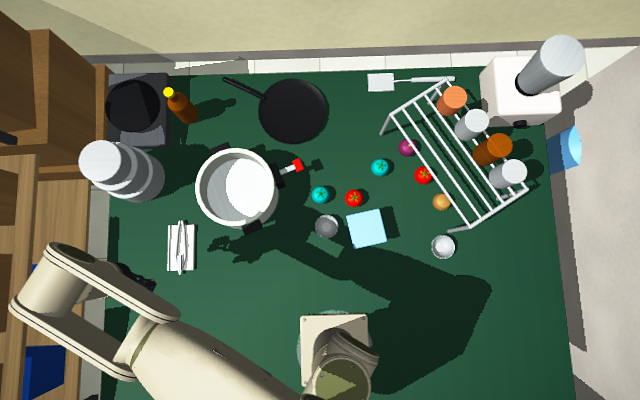

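```bash
python3 - <<'E'
from h import *
a=snap('scene');b=snap('top')
A,e=two(a,(277.4,226.8),b,(353.2,198));print('A2',A,e, onz(b,353.2,198,28),onz(a,277.4,226.8,28))
B,e=two(a,(187.4,257.9),b,(421.7,175.6));print('B2',B,e, onz(b,421.7,175.6,28),onz(a,187.4,257.9,28))
for n,s,lo,hi in (('cyan',b,(80,120,60),(95,255,255)),('purple',b,(145,80,40),(170,255,255)),('orange',b,(10,110,80),(22,255,255)),('tub',b,(85,40,150),(110,200,255))):
    for x in blobs(s,lo,hi,50): print(n,x,onz(s,*x[0],26).round(0))
# lever
print('paddle',two(a,(347.5,235.7),b,(297.9,164.5)))
# cooker rim top ellipse
h=b['frame']
print('cook',onz(b,237,187,158))
# rack front edge corners in top (z=200) & scene
for p in((385,120),(467,228),(447,80),(525,187)): print('rack top',p,onz(b,*p,200).round(0))
for p in((226,264),(154,162),(137,315),(80,190)): print('rack scene',p,onz(a,*p,200).round(0))
E
python3 - <<'E'
import cv2
i=cv2.imread('pics/t1.png')
c=i[70:250,300:540];c=cv2.resize(c,None,fx=3.3,fy=3.3,interpolation=cv2.INTER_CUBIC);cv2.imwrite('pics/t1c.png',c)
E
```

```text
A2 [485.07805195 -80.71179418  20.59996362] 0.5952821752682773 [484.05659594 -80.32749522  28.        ] [491.08640145 -80.04203968  28.        ]
B2 [ 556.90409464 -323.16864682   10.00745913] 11.618997957922387 [ 552.81580683 -312.46881584   28.        ] [ 569.13120784 -323.28434871   28.        ]
cyan ([379.3, 167.3], [371, 158, 18, 19, 245]) [ 586. -173.   26.]
cyan ([319.8, 194.6], [311, 186, 19, 18, 239]) [499.  31.  26.]
purple ([405.3, 148.2], [399, 139, 16, 17, 173]) [ 649. -264.   26.]
orange ([36.9, 91.5], [0, 29, 49, 118, 2158]) [888. 996.  26.]
orange ([99.2, 100.6], [91, 65, 14, 76, 716]) [850. 781.  26.]
orange ([452.0, 98.8], [436, 86, 31, 30, 555]) [ 818. -434.   26.]
orange ([175.7, 107.1], [167, 98, 20, 25, 187]) [819. 518.  26.]
orange ([492.4, 148.7], [473, 133, 40, 33, 862]) [ 638. -555.   26.]
orange ([43.1, 208.6], [0, 145, 92, 159, 8288]) [480. 951.  26.]
orange ([440.6, 201.5], [432, 193, 19, 18, 233]) [ 464. -370.   26.]
orange ([78.0, 308.9], [72, 303, 11, 14, 105]) [152. 818.  26.]
orange ([10.7, 357.0], [0, 311, 24, 89, 1609]) [  12. 1019.   26.]
orange ([36.9, 337.7], [25, 325, 34, 21, 357]) [ 68. 942.  26.]
orange ([66.0, 381.5], [34, 350, 45, 50, 870]) [-67. 842.  26.]
tub ([570.5, 147.6], [560, 125, 22, 45, 732]) [ 633. -813.   26.]
tub ([366.1, 228.2], [346, 209, 41, 40, 1189]) [ 382. -119.   26.]
paddle (array([590.35037346,  99.65142774,  88.69981246]), np.float64(1.6036130351869067))
cook [510.63802073 282.53717828 158.        ]
rack top (385, 120) [ 693. -169.  200.]
rack top (467, 228) [ 364. -386.  200.]
rack top (447, 80) [ 811. -362.  200.]
rack top (525, 187) [ 478. -562.  200.]
rack scene (226, 264) [ 717. -183.  200.]
rack scene (154, 162) [ 371. -391.  200.]
rack scene (137, 315) [ 816. -350.  200.]
rack scene (80, 190) [ 454. -565.  200.]
```

View pics/t1c.png

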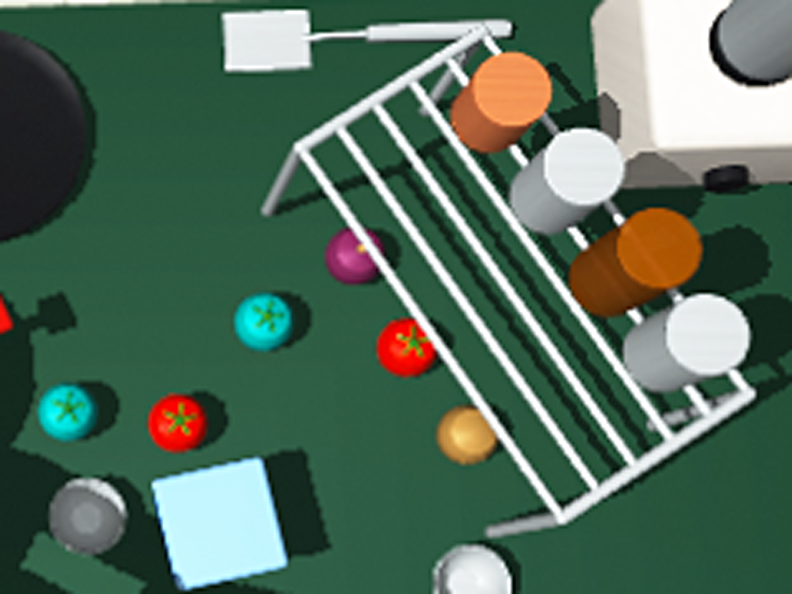

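servo_tool --plan '[[[0.016,-0.044,0,-8.4,0.0854],[0.016,-0.044,0,-8.4,0.0854],[0.016,-0.044,0,-8.4,0.0854],[0.016,-0.044,0,-8.4,0.0854],[0.016,-0.044,0,-8.4,0.0854],[0.016,-0.044,0,-8.4,0.0854],[0.016,-0.044,0,-8.4,0.0854],[0.016,-0.044,0,-8.4,0.0854],[0.016,-0.044,0,-8.4,0.0854],[0.016,-0.044,0,-8.4,0.0854]]]' --force 20

```text
time: 1.2
tool_pos: [419.9, 99.0, 304.0]
tcp_rot: [180.0, -0.0, 70.0]
ft_force: [1.3, 0.1, 0.5]
finger_gap: 85.5
grip_force: 0.0
```

servo_tool --plan '[[[0.016,-0.044,0,-8.4,0.0854],[0.016,-0.044,0,-8.4,0.0854],[0.016,-0.044,0,-8.4,0.0854],[0.016,-0.044,0,-8.4,0.0854],[0,0,-0.02,-8,0.0854],[0,0,-0.02,-8,0.0854],[0,0,0,0,0.0854]]]'

```text
time: 1.9
tool_pos: [482.1, -75.3, 260.6]
tcp_rot: [-179.8, 0.3, 20.5]
ft_force: [-0.4, -0.5, -0.7]
finger_gap: 85.6
grip_force: 0.0
```

```bash
python3 - <<'E'
from h import *
s=sense();print(s['time'],s['tool_pos'],s['tcp_rot'],s['joint_pos'].round(1))
w=snap('wrist','w1.png');print(np.round(w['cam_to_world'],3).tolist())
for x in blobs(w,(172,140,60),(8,255,255),200): print(x,onz(w,*x[0],26))
b=snap('top')
g=cv2.cvtColor(b['frame'],cv2.COLOR_BGR2HSV)
m=cv2.inRange(g,(0,0,110),(179,70,255));m[:,:190]=0;m[:,285:]=0;m[:140]=0;m[235:]=0
c=max(cv2.findContours(m,cv2.RETR_EXTERNAL,cv2.CHAIN_APPROX_NONE)[0],key=cv2.contourArea)
print(cv2.boundingRect(c),cv2.fitEllipse(c))
cv2.imwrite('pics/m.png',np.hstack([m[130:240,180:300],b['frame'][130:240,180:300,1]]).repeat(3,0).repeat(3,1))
E
```

```text
1.9 [482.13728128 -75.25701578 260.58412094] [-179.80271116    0.27098907   20.5450824 ] [-14.9  -8.5 105.7   0.   83.1  54.6]
[[0.351, -0.89, -0.292, 556.995], [-0.936, -0.335, -0.106, -48.696], [-0.004, 0.311, -0.95, 329.594], [0.0, 0.0, 0.0, 1.0]]
([152.9, 9.8], [133, 0, 40, 22, 794]) [584.32428128 131.91231352  26.        ]
([324.5, 176.8], [298, 151, 54, 54, 1971]) [488.12085887 -80.65672595  26.        ]
([536.4, 191.0], [506, 166, 66, 53, 2389]) [ 558.66382952 -315.09589535   26.        ]
(195, 148, 80, 82) ((234.24722290039062, 186.94883728027344), (77.72652435302734, 79.56936645507812), 38.46323013305664)
```

View pics/m.png

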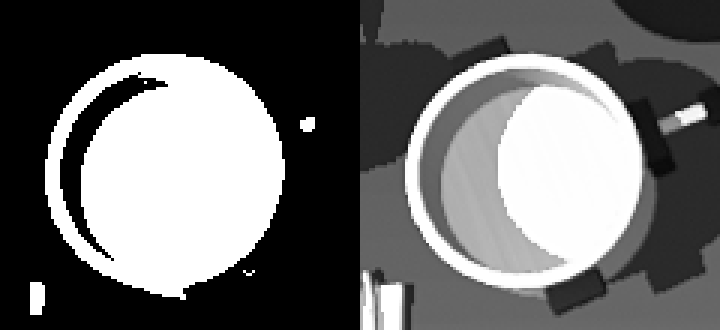

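servo_tool --plan '[[[0.0055,-0.005,-0.04,0,0.0854],[0,0,-0.045,0,0.0854],[0,0,-0.045,0,0.0854],[0,0,-0.03,0,0.0854],[0,0,-0.021,0,0.0854],[0,0,0,0,0.0854],[0,0,0,0,0.05],[0,0,0,0,0.05],[0,0,0,0,0.05],[0,0,0,0,0.05]]]' --force 20

```text
time: 3.0
tool_pos: [491.1, -80.4, 85.7]
tcp_rot: [179.9, -0.2, 20.8]
ft_force: [-2.4, 1.4, 4.8]
finger_gap: 58.6
grip_force: 20.6
```

servo_tool --plan '[[[0,0,0.02,0,0.05],[0,0,0.02,0,0.05],[0,0,0.04,0,0.05],[0,0,0.04,0,0.05],[0,0,0.04,0,0.05],[0,0,0.02,0,0.05],[0,0,0,0,0.05]]]'

```text
time: 3.7
tool_pos: [491.6, -80.7, 269.2]
tcp_rot: [179.6, -0.5, 20.8]
ft_force: [1.0, 0.4, -1.1]
finger_gap: 58.5
grip_force: 22.3
```

```bash
python3 - <<'E'
from h import *
b=snap('top');print(onz(b,234.8,187.2,158))
w=snap('wrist')
for x in blobs(w,(172,140,60),(8,255,255),200): print(x,onz(w,*x[0],26))
E
```

```text
[510.22517605 289.21595701 158.        ]
([147.4, 16.2], [128, 0, 40, 34, 1222]) [587.97480287 134.08413977  26.        ]
([522.2, 196.7], [493, 173, 62, 51, 2193]) [ 558.86926352 -315.03155364   26.        ]
([318.6, 268.8], [262, 215, 115, 117, 9044]) [ 383.74985873 -123.45996248   26.        ]
```

servo_tool --plan '[[[0,0.034,0,8.25,0.05],[0,0.034,0,8.25,0.05],[0,0.034,0,8.25,0.05],[0,0.034,0,8.25,0.05],[0,0.034,0,8.25,0.05],[0,0.034,0,8.25,0.05],[0,0.034,0,8.25,0.05],[0,0.034,0,8.25,0.05],[0,0.034,0,8.25,0.05],[0,0.034,0,8.25,0.05]]]'

```text
time: 4.8
tool_pos: [488.2, 260.9, 260.8]
tcp_rot: [-179.8, 0.0, 103.6]
ft_force: [1.0, 0.2, -1.1]
finger_gap: 58.3
grip_force: 22.3
```

servo_tool --plan '[[[0,0.034,0,8.25,0.05],[0,0.034,0,8.25,0.05],[0,0,0,0,0.05],[0,0,0,0,0.05]]]'

```text
time: 5.2
tool_pos: [488.2, 328.1, 260.7]
tcp_rot: [-179.8, 0.0, 119.8]
ft_force: [0.8, -0.3, -1.3]
finger_gap: 58.5
grip_force: 22.3
```

```bash
python3 - <<'E'
from h import *
s=sense();print(s['time'],s['tool_pos'],s['tcp_rot'],s['joint_pos'].round(1),s['ft_force'],s['finger_gap'])
w=snap('wrist','w2.png')
for x in blobs(w,(172,140,60),(8,255,255),200): print(x)
E
```

```text
5.2 [488.2146552  328.08599715 260.68041692] [-1.79793069e+02  1.19234174e-02  1.19799196e+02] [28.9  7.2 90.2 -0.  82.9 -0.9] [ 0.78189784 -0.31060217 -1.33584884] 58.45162710444868
([318.2, 269.4], [262, 215, 114, 118, 9012])
```

View pics/w2.png

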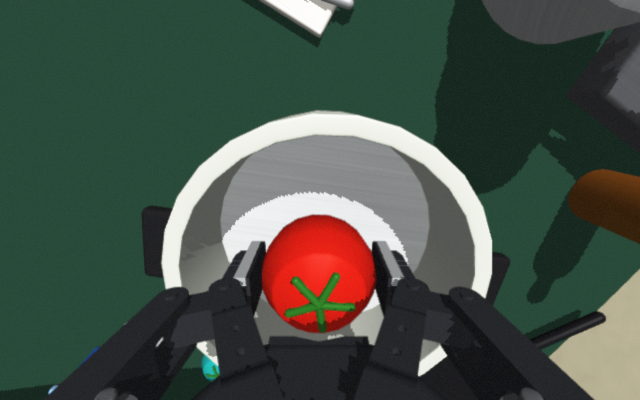

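servo_tool --plan '[[[0,0,-0.025,0,0.05],[0,0,-0.025,0,0.05],[0,0,-0.02,0,0.05],[0,0,-0.015,0,0.05],[0,0,-0.01,0,0.05],[0,0,-0.007,0,0.05],[0,0,-0.004,0,0.05],[0,0,-0.002,0,0.05],[0,0,0,0,0.05],[0,0,0,0,0.05]]]'

```text
time: 6.25
tool_pos: [489.8, 328.2, 155.8]
tcp_rot: [179.9, 0.0, 119.7]
ft_force: [0.3, -0.7, 1.7]
finger_gap: 58.9
grip_force: 22.5
```

servo_tool --plan '[[[0,0,0,0,0.06],[0,0,0,0,0.064],[0,0,0,0,0.07],[0,0,0,0,0.076],[0,0,0,0,0.076],[0,0,0.02,0,0.076],[0,0,0.03,0,0.076],[0,0,0.04,0,0.0854],[0,0,0.04,0,0.0854],[0,0,0,0,0.0854]]]'

```text
time: 7.25
tool_pos: [491.7, 329.3, 292.7]
tcp_rot: [179.3, 0.0, 119.7]
ft_force: [1.1, 0.3, 0.9]
finger_gap: 85.5
grip_force: 0.0
```

```bash
python3 - <<'E'
from h import *
s=sense();print(s['time'],s['tool_pos'],s['tcp_rot'],s['joint_pos'].round(1),s['ft_force'],s['finger_gap'])
w=snap('wrist','w3.png')
for x in blobs(w,(172,140,60),(8,255,255),200): print(x,onz(w,*x[0],96))
E
```

```text
7.25 [491.72790919 329.25206782 292.70955345] [1.79335362e+02 1.09423367e-02 1.19748475e+02] [28.8  6.  88.  -0.  85.3 -0.9] [1.08514235 0.33735071 0.85746697] 85.46975501867206
([313.7, 193.4], [285, 166, 58, 59, 2334]) [492.30548026 324.2180596   96.        ]
```

servo_tool --plan '[[[0.026,-0.023,0.01,6.5,0.0854],[0.026,-0.023,0.01,6.5,0.0854],[0.026,-0.023,0.01,6.5,0.0854],[0.026,-0.023,0.01,6.5,0.0854],[0.026,-0.023,0.01,6.5,0.0854],[0.026,-0.023,0.01,6.5,0.0854],[0.026,-0.023,0.01,6.5,0.0854],[0.026,-0.023,0.01,6.5,0.0854],[0.026,-0.023,0.01,6.5,0.0854],[0.026,-0.023,0.01,6.5,0.0854]]]'

```text
time: 8.3
tool_pos: [750.0, 96.8, 383.3]
tcp_rot: [180.0, -0.1, -175.0]
ft_force: [0.6, 0.2, 0.4]
finger_gap: 85.2
grip_force: 0.0
```

servo_tool --plan '[[[0.04,0,0,0,0.0854],[0.04,0,0,0,0.0854],[0.04,0,0,0,0.0854],[0.04,0,0,0,0.0854],[0.04,0,0,0,0.0854]]]'

```text
time: 8.8
tool_pos: [867.2, 92.4, 348.8]
tcp_rot: [179.9, 1.1, -175.3]
ft_force: [1.1, 0.4, -3.9]
finger_gap: 85.8
grip_force: 0.0
```

```bash
python3 - <<'E'
from h import *
s=sense();print(s['time'],s['tool_pos'],s['tcp_rot'],s['joint_pos'].round(1),s['qd'].round(1))
E
```

```text
8.8 [867.21368764  92.43725174 348.81712666] [ 179.86656828    1.05997161 -175.26276166] [  2.7  64.4   2.2   0.2 112.4 -92. ] [ -2.7   5.6  -2.8   1.1 -26.2  -2.2]
```

servo_tool --plan '[[[0.03,0,0.03,0,0.0854],[0.03,0,0.03,0,0.0854],[0.03,0,0.03,0,0.0854],[0.03,0,0.03,0,0.0854],[0.03,0,0.03,0,0.0854]]]'

```text
time: 9.3
tool_pos: [873.5, 78.6, 459.1]
tcp_rot: [179.8, 11.1, -175.3]
ft_force: [-0.2, -0.6, 0.3]
finger_gap: 85.5
grip_force: 0.0
```

```bash
python3 - <<'E'
from h import *
s=sense();print(s['time'],s['tool_pos'],s['tcp_rot'],s['joint_pos'].round(1),s['qd'].round(1))
E
```

```text
9.3 [873.54077164  78.64450692 459.05962011] [ 179.83584597   11.13925279 -175.26943909] [  1.5  57.8   1.3   0.8 109.8 -92.9] [-2.2 -8.8  0.   1.4 -6.4 -1.5]
```

servo_tool --plan '[[[0.048,0,0.01,0,0.0854],[0.048,0,0.01,0,0.0854],[0.048,0,0.01,0,0.0854],[0.048,0,0.01,0,0.0854],[0.048,0,0.01,0,0.0854],[0.048,0,0.01,0,0.0854]]]'

```text
time: 9.9
tool_pos: [957.6, 63.4, 421.7]
tcp_rot: [179.9, 22.7, -175.3]
ft_force: [-0.3, 0.3, -0.2]
finger_gap: 85.4
grip_force: 0.0
```

```bash
python3 - <<'E'
from h import *
s=sense();print(s['time'],s['tool_pos'],s['tcp_rot'],s['joint_pos'].round(1),s['qd'].round(1))
E
```

```text
9.9 [957.56442618  63.44224002 421.7243625 ] [ 179.91207702   22.72654307 -175.31106011] [  0.2  61.6   1.3   1.8  94.5 -94. ] [ -1.9   6.   -0.    1.7 -25.7  -1.8]
```

Out-of-reach commands tilt the tool; I continue to about 40°.

servo_tool --plan '[[[0.048,0,0.01,0,0.0854],[0.048,0,0.01,0,0.0854],[0.048,0,0.01,0,0.0854],[0.048,0,0.01,0,0.0854],[0.048,0,0.01,0,0.0854],[0.048,0,0.01,0,0.0854]]]'

```text
time: 10.5
tool_pos: [1033.1, 52.3, 396.7]
tcp_rot: [-179.8, 34.6, -175.3]
ft_force: [0.8, -0.3, 0.7]
finger_gap: 85.3
grip_force: 0.0
```

servo_tool --plan '[[[-0.03,-0.02,0,0,0.0854],[-0.03,-0.02,0,0,0.0854],[-0.03,-0.02,0,0,0.0854]]]'

```text
time: 10.8
tool_pos: [974.1, 9.5, 399.6]
tcp_rot: [-179.7, 34.6, -175.2]
ft_force: [0.9, 0.1, 1.2]
finger_gap: 85.5
grip_force: 0.0
```

```bash
python3 - <<'E'
from h import *
s=sense();print(s['time'],s['tool_pos'],s['tcp_rot'],s['joint_pos'].round(1),s['qd'].round(1))
E
```

```text
10.8 [974.12458901   9.52243928 399.59864754] [-179.72710594   34.62912039 -175.15789909] [ -3.9  43.2  35.    5.   67.5 -99.1] [-15.3 -78.  111.7   9.6 -35.4 -18.3]
```

servo_tool --plan '[[[-0.042,-0.015,-0.009,-5.2,0.0854],[-0.042,-0.015,-0.009,-5.2,0.0854],[-0.042,-0.015,-0.009,-5.2,0.0854],[-0.042,-0.015,-0.009,-5.2,0.0854],[-0.042,-0.015,-0.009,-5.2,0.0854],[-0.042,-0.015,-0.009,-5.2,0.0854],[-0.042,-0.015,-0.009,-5.2,0.0854],[-0.042,-0.015,-0.009,-5.2,0.0854],[-0.042,-0.015,-0.009,-5.2,0.0854]]]'

```text
time: 11.7
tool_pos: [604.0, -124.1, 322.0]
tcp_rot: [179.9, 34.7, 138.5]
ft_force: [-0.1, -0.1, 0.2]
finger_gap: 85.2
grip_force: 0.0
```

servo_tool --plan '[[[-0.04,-0.015,-0.009,-5.2,0.0854],[-0.04,-0.015,-0.009,-5.2,0.0854],[-0.04,-0.012,-0.009,-5.2,0.0854],[0,0,0,0,0.0854],[0,0,0,0,0.0854]]]'

```text
time: 12.2
tool_pos: [485.3, -165.7, 294.2]
tcp_rot: [179.8, 34.6, 123.1]
ft_force: [0.8, -0.3, 0.1]
finger_gap: 85.3
grip_force: 0.0
```

```bash
python3 - <<'E'
from h import *
from scipy.spatial.transform import Rotation as Ro
s=sense();print(s['time'],s['tool_pos'],s['tcp_rot'],s['joint_pos'].round(1),s['qd'].round(1))
a=Ro.from_euler('xyz',s['tcp_rot'],degrees=True).as_matrix();print(a.round(3))
w=snap('wrist','w4.png');print(np.round(w['cam_to_world'],2).tolist())
for x in blobs(w,(172,140,60),(8,255,255),200): print(x,onz(w,*x[0],26))
E
```

```text
12.2 [ 485.29612406 -165.74127385  294.24597775] [179.84582412  34.55296729 123.05380935] [-11.4 -24.3 120.4 -27.4  61.1 -35.9] [ 0.5  2.  -2.3  0.  -0.6 -0.4]
[[-0.449  0.837  0.312]
 [ 0.69   0.547 -0.474]
 [-0.567  0.002 -0.824]]
[[0.84, 0.33, 0.43, 428.87], [0.55, -0.51, -0.66, -79.18], [0.0, 0.79, -0.61, 306.61], [0.0, 0.0, 0.0, 1.0]]
([301.8, 151.8], [280, 132, 44, 44, 1346]) [ 554.95173615 -312.05050867   26.        ]
```

View pics/w4.png

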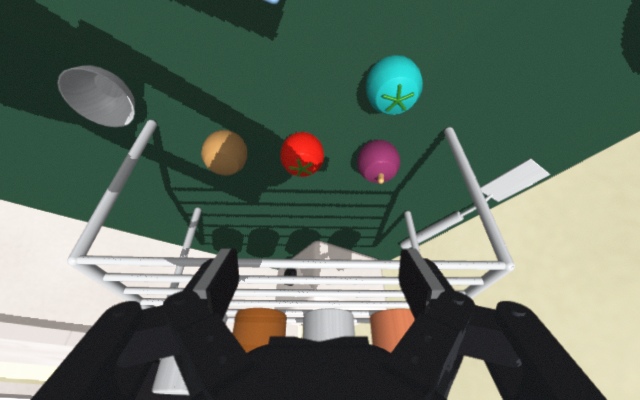

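servo_tool --plan '[[[0.003,-0.017,-0.033,0,0.08],[0.002,-0.017,-0.033,0,0.08],[0.002,-0.017,-0.032,0,0.08],[0.009,-0.014,-0.025,0,0.08],[0.009,-0.014,-0.025,0,0.08],[0,0,0,0,0.08],[0,0,0,0,0.08]]]'

```text
time: 12.95
tool_pos: [510.3, -244.7, 143.2]
tcp_rot: [-179.8, 34.3, 123.2]
ft_force: [0.4, -0.3, 0.7]
finger_gap: 79.9
grip_force: 0.0
```

```bash
python3 - <<'E'
from h import *
s=sense();print(s['time'],s['tool_pos'],s['tcp_rot'],s['ft_force'].round(1))
w=snap('wrist','w5.png')
for x in blobs(w,(172,140,60),(8,255,255),200): print(x,onz(w,*x[0],26))
E
```

```text
12.95 [ 510.32733003 -244.67129895  143.16737071] [-179.80917818   34.29083531  123.24846084] [ 0.4 -0.3  0.7]
([318.8, 209.5], [283, 176, 73, 72, 3888]) [ 554.69517894 -312.172247     26.        ]
```

servo_tool --plan '[[[0.009,-0.014,-0.024,0,0.08],[0.009,-0.014,-0.023,0,0.08],[0.005,-0.008,-0.013,0,0.08],[0.004,-0.006,-0.009,0,0.08],[0,0,0,0,0.08],[0,0,0,0,0.08]]]'

```text
time: 13.6
tool_pos: [537.4, -286.4, 75.4]
tcp_rot: [-179.9, 34.4, 123.2]
ft_force: [0.2, -1.1, 0.3]
finger_gap: 80.3
grip_force: 0.0
```

```bash
python3 - <<'E'
from h import *
s=sense();print(s['time'],s['tool_pos'],s['tcp_rot'],s['ft_force'].round(1))
w=snap('wrist','w6.png')
for x in blobs(w,(172,140,60),(8,255,255),200): print(x,onz(w,*x[0],26))
E
```

```text
13.6 [ 537.36127991 -286.37424734   75.43403092] [-179.87724108   34.40234119  123.23041696] [ 0.2 -1.1  0.3]
([318.9, 261.9], [263, 208, 113, 107, 9744]) [ 555.3274794  -313.22831739   26.        ]
```

View pics/w6.png

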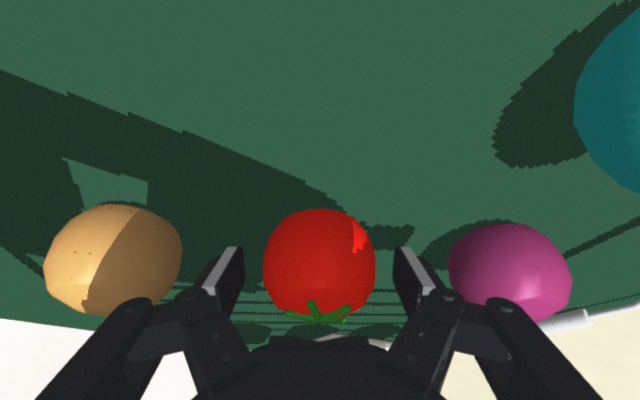

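servo_tool --plan '[[[0,0,0,0,0.05],[0,0,0,0,0.05],[0,0,0,0,0.05],[0,0,0,0,0.05],[0,0,0.003,0,0.05],[-0.003,0.005,0.009,0,0.05],[-0.006,0.009,0.016,0,0.05],[-0.009,0.014,0.024,0,0.05],[-0.009,0.014,0.024,0,0.05],[-0.009,0.014,0.024,0,0.05]]]' --force 25

```text
time: 14.65
tool_pos: [499.3, -229.6, 174.0]
tcp_rot: [-179.8, 34.2, 123.3]
ft_force: [0.8, -0.5, -1.0]
finger_gap: 57.8
grip_force: 27.2
```

servo_tool --plan '[[[-0.009,0.014,0.024,0,0.05],[-0.009,0.014,0.024,0,0.05],[-0.009,0.014,0.024,0,0.05],[-0.009,0.014,0.024,0,0.05],[-0.009,0.014,0.024,0,0.05],[0,0.014,0.03,0,0.05],[0,0.02,0.03,0,0.05],[0,0,0,0,0.05]]]'

```text
time: 15.45
tool_pos: [456.5, -124.9, 359.2]
tcp_rot: [179.7, 34.6, 123.1]
ft_force: [0.7, 0.7, -0.2]
finger_gap: 57.9
grip_force: 27.3
```

```bash
python3 - <<'E'
from h import *
s=sense();print(s['time'],s['tool_pos'],s['tcp_rot'],s['ft_force'].round(1),s['joint_pos'].round(1))
w=snap('wrist','w7.png')
for x in blobs(w,(172,140,60),(8,255,255),200): print(x)
E
```

```text
15.45 [ 456.50999609 -124.87105356  359.1699236 ] [179.74329225  34.56448782 123.11680761] [ 0.7  0.7 -0.2] [ -6.  -31.8 118.7 -27.5  71.5 -35.4]
([318.5, 263.4], [263, 210, 113, 105, 9646])
```

servo_tool --plan '[[[0.012,0.004,-0.01,-8.2,0.05],[0.012,0.004,-0.01,-8.2,0.05],[0.012,0.004,-0.01,-8.2,0.05],[0.012,0.004,-0.01,-8.2,0.05],[0.012,0.004,-0.01,-8.2,0.05],[0.012,0.004,-0.01,-8.2,0.05],[0.012,0.004,-0.01,-8.2,0.05],[0.012,0.004,-0.01,-8.2,0.05],[0.012,0.004,-0.01,-8.2,0.05],[0.012,0.004,-0.01,-8.2,0.05]]]'

```text
time: 16.5
tool_pos: [574.9, -86.5, 250.8]
tcp_rot: [-179.6, 34.4, 41.0]
ft_force: [0.3, 0.1, -0.6]
finger_gap: 58.2
grip_force: 27.3
```

servo_tool --plan '[[[0.012,0.004,-0.01,-8.2,0.05],[0.012,0.004,-0.01,-8.2,0.05],[0.012,0.004,-0.01,-8.2,0.05],[0.012,0.004,-0.01,-8.2,0.05],[0.012,0.004,-0.01,-8.2,0.05],[0,0,0,0,0.05],[0,0,0,0,0.05]]]'

```text
time: 17.2
tool_pos: [634.3, -67.4, 201.5]
tcp_rot: [-179.7, 34.4, 0.4]
ft_force: [-0.8, -0.5, -1.8]
finger_gap: 58.1
grip_force: 27.3
```

```bash
python3 - <<'E'
from h import *
s=sense();print(s['time'],s['tool_pos'],s['tcp_rot'],s['ft_force'].round(1),s['joint_pos'].round(1))
w=snap('wrist')
for x in blobs(w,(172,140,60),(8,255,255),200): print(x)
E
```

```text
17.2 [634.29591971 -67.36158325 201.50662223] [-179.71891321   34.42278941    0.40385423] [-0.8 -0.5 -1.8] [ -8.5  45.   52.9  -5.3 116.2  80.3]
([80.2, 180.4], [41, 155, 79, 51, 2199])
([318.3, 263.4], [262, 210, 114, 105, 9625])
```

servo_tool --plan '[[[0,0,-0.03,0,0.05],[0,0,-0.03,0,0.05],[0,0,-0.03,0,0.05],[0,0,-0.02,0,0.05],[0,0,-0.008,0,0.05],[0,0,-0.004,0,0.05],[0,0,-0.002,0,0.05],[0,0,0,0,0.05],[0,0,0,0,0.05]]]'

```text
time: 18.15
tool_pos: [635.9, -66.5, 80.7]
tcp_rot: [-179.8, 34.1, 0.2]
ft_force: [-0.2, -0.1, -0.9]
finger_gap: 58.1
grip_force: 27.3
```

servo_tool --plan '[[[0,0,-0.002,0,0.05],[0,0,-0.002,0,0.05],[0,0,-0.001,0,0.05],[0,0,0,0,0.05],[0,0,0,0,0.05]]]'

```text
time: 18.65
tool_pos: [635.4, -66.5, 75.2]
tcp_rot: [-179.8, 34.2, 0.2]
ft_force: [0.4, 0.3, 4.9]
finger_gap: 57.9
grip_force: 27.7
```

servo_tool --plan '[[[0,0,0.001,0,0.06],[0,0,0,0,0.065],[0,0,0,0,0.075],[0,0,0,0,0.082],[0.006,0,0.008,0,0.082],[0.014,0,0.02,0,0.082],[0.023,0,0.033,0,0.082],[0.023,0,0.033,0,0.082],[0.023,0,0.04,0,0.082],[0.023,0,0.04,0,0.082]]]'

```text
time: 19.65
tool_pos: [738.3, -67.0, 232.3]
tcp_rot: [-179.9, 33.9, 0.2]
ft_force: [0.9, -0.6, 0.2]
finger_gap: 81.8
grip_force: 0.0
```

servo_tool --plan '[[[0.04,0,0.02,0,0.082],[0.048,0,0.01,0,0.082],[0.048,0,0.01,0,0.082],[0.048,0,0.01,0,0.082],[0.048,0,0.01,0,0.082]]]'

```text
time: 20.15
tool_pos: [774.9, -54.3, 255.4]
tcp_rot: [179.4, 25.8, 0.3]
ft_force: [-0.3, -0.7, 0.8]
finger_gap: 81.8
grip_force: 0.0
```

```bash
python3 - <<'E'
from h import *
s=sense();print(s['time'],s['tool_pos'],s['tcp_rot'],s['ft_force'].round(1),s['joint_pos'].round(1))
b=snap('top','t2.png')
for x in blobs(b,(172,140,60),(8,255,255),60): print(x,onz(b,*x[0],26))
E
```

```text
20.15 [774.89299081 -54.27032117 255.44463919] [179.40365392  25.78628432   0.29059476] [-0.3 -0.7  0.8] [ -6.5  72.9   1.3  -4.7 131.3  80.8]
([297.9, 164.5], [292, 158, 12, 14, 107]) [604.29055351 101.39052381  26.        ]
([228.1, 196.9], [219, 188, 19, 18, 220]) [500.71529168 337.63836114  26.        ]
```

servo_tool --plan '[[[0.048,0,0.01,0,0.082],[0.048,0,0.01,0,0.082],[0.048,0,0.01,0,0.082],[0.048,0,0.01,0,0.082],[0.048,0,0.01,0,0.082],[0.048,0,0.01,0,0.082],[0.048,0,0.01,0,0.082],[0.048,0,0.01,0,0.082],[0.048,0,0.01,0,0.082]]]'

```text
time: 21.1
tool_pos: [847.7, -38.7, 263.7]
tcp_rot: [178.4, 9.3, 0.6]
ft_force: [0.0, -0.0, -1.0]
finger_gap: 81.8
grip_force: 0.0
```

```bash
python3 - <<'E'
from h import *
s=sense();print(s['time'],s['tool_pos'],s['tcp_rot'],s['joint_pos'].round(1))
E
```

```text
21.1 [847.68908624 -38.67281859 263.7200846 ] [178.37190082   9.30700576   0.64049545] [ -5.2  70.7   1.3  -2.9 117.   82.9]
```

servo_tool --plan '[[[0.048,0,0.01,0,0.082],[0.048,0,0.01,0,0.082],[0.048,0,0.01,0,0.082],[0.048,0,0.01,0,0.082],[0.046,0,0.01,0,0.082],[-0.04,0,-0.01,0,0.082],[-0.04,0,0,0,0.082],[0,0,0,0,0.082]]]'

```text
time: 21.9
tool_pos: [861.9, -33.9, 260.1]
tcp_rot: [177.9, 0.3, 1.0]
ft_force: [-0.4, 0.1, -1.9]
finger_gap: 82.3
grip_force: 0.0
```

```bash
python3 - <<'E'
from h import *
s=sense();print(s['time'],s['tool_pos'],s['tcp_rot'],s['joint_pos'].round(1))
b=snap('top')
for x in blobs(b,(172,140,60),(8,255,255),60): print(x,onz(b,*x[0],26))
b=snap('scene')
for x in blobs(b,(172,140,60),(8,255,255),60): print(x,onz(b,*x[0],26))
b=snap('wrist')
for x in blobs(b,(172,140,60),(8,255,255),60): print(x,onz(b,*x[0],26))
E
```

```text
21.9 [861.94591834 -33.88218902 260.06883061] [177.92523495   0.34533323   0.95470213] [-4.9 56.1 24.7 -2.1 99.3 83.8]
([297.4, 164.3], [292, 158, 10, 14, 96]) [605.03352741 103.065013    26.        ]
([228.1, 196.9], [219, 188, 19, 18, 219]) [500.71529168 337.63836114  26.        ]
([421.9, 199.1], [412, 188, 21, 21, 293]) [434.54102918 355.61425488  26.        ]
([347.9, 237.2], [340, 232, 17, 13, 139]) [548.97362025 111.44007047  26.        ]
```

servo_tool --plan '[[[-0.04,-0.005,0,0,0.082],[-0.04,-0.005,0,0,0.082],[-0.04,-0.005,0,0,0.082],[-0.04,-0.005,0,0,0.082],[-0.04,-0.005,0,0,0.082],[-0.04,-0.005,0,0,0.082],[-0.017,-0.002,0,0,0.082],[0,0,0,0,0.082],[0,0,0,0,0.082]]]'

```text
time: 22.95
tool_pos: [627.7, -65.1, 269.5]
tcp_rot: [177.8, -0.6, 0.9]
ft_force: [0.9, 0.1, -0.3]
finger_gap: 81.8
grip_force: 0.0
```

```bash
python3 - <<'E'
from h import *
s=sense();print(s['time'],s['tool_pos'],s['tcp_rot'],s['joint_pos'].round(1))
b=snap('wrist','w8.png')
for x in blobs(b,(172,140,60),(8,255,255),60): print(x,onz(b,*x[0],26))
E
```

```text
22.95 [627.71585096 -65.07995544 269.46387522] [177.8093683   -0.5725982    0.94664478] [-9.6 12.6 83.2 -2.1 83.3 79.7]
([311.4, 202.8], [286, 179, 51, 51, 1673]) [601.62724438 -67.39523438  26.        ]
([140.0, 232.7], [116, 210, 47, 45, 1218]) [562.74951975 139.47720028  26.        ]
```

View pics/w8.png

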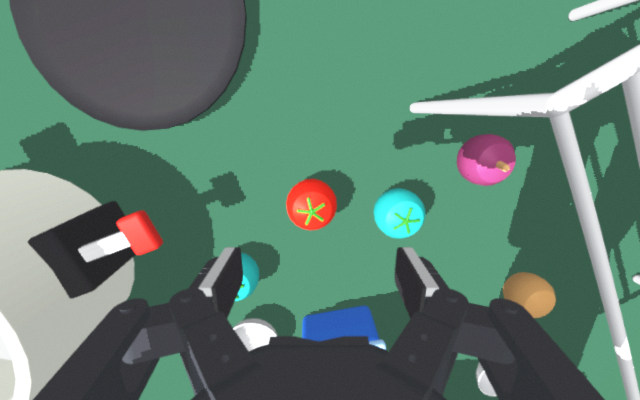

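servo_tool --plan '[[[-0.015,0,-0.04,0,0.082],[-0.0095,0,-0.045,0,0.082],[0,0,-0.045,0,0.082],[0,0,-0.035,0,0.082],[0,0,-0.02,0,0.082],[0,0,0,0,0.082],[0,0,0,0,0.05],[0,0,0,0,0.05],[0,0,0,0,0.05],[0,0,0,0,0.05]]]' --force 20

```text
time: 24.0
tool_pos: [602.2, -64.9, 83.6]
tcp_rot: [177.8, -0.5, 1.0]
ft_force: [1.5, 0.6, 4.6]
finger_gap: 58.1
grip_force: 22.0
```

```bash
python3 - <<'E'
from h import *
s=sense();print(s['time'],s['tool_pos'],s['tcp_rot'],s['ft_force'].round(1))
b=snap('wrist')
for x in blobs(b,(172,140,60),(8,255,255),60): print(x)
print([sense()['tool_pos'].round(1) for i in range(2)])
E
```

```text
24.0 [602.16275284 -64.87434401  83.64482186] [177.81676156  -0.48332073   0.96848971] [1.5 0.6 4.6]
([318.0, 269.9], [260, 214, 118, 122, 9540])
[array([602.1, -64.9,  83.6]), array([602.1, -64.9,  83.6])]
```

servo_tool --plan '[[[0,0,0.015,0,0.05],[0,0,0.035,0,0.05],[0,0,0.045,0,0.05],[0,0,0.045,0,0.05],[-0.005,0.0225,0.03,8.5,0.05],[-0.005,0.0225,0.02,8.5,0.05],[-0.005,0.0225,0,8.5,0.05],[-0.005,0.0225,0,8.5,0.05],[-0.005,0.0225,0,8.5,0.05],[-0.005,0.0225,0,8.5,0.05]]]'

```text
time: 25.05
tool_pos: [569.5, 71.2, 272.1]
tcp_rot: [177.9, -0.2, 52.3]
ft_force: [1.4, 0.2, -0.5]
finger_gap: 58.5
grip_force: 22.1
```

servo_tool --plan '[[[-0.005,0.0225,0,8.5,0.05],[-0.005,0.0225,0,8.5,0.05],[-0.005,0.0225,0,8.5,0.05],[-0.005,0.0225,0,8.5,0.05],[-0.005,0.0225,0,8.5,0.05],[-0.005,0.0225,0,8.5,0.05],[-0.005,0.0225,0,8.5,0.05],[-0.005,0.0225,0,8.5,0.05],[0,0,0,0,0.05],[0,0,0,0,0.05]]]'

```text
time: 26.05
tool_pos: [529.9, 250.3, 271.8]
tcp_rot: [177.9, -0.2, 119.9]
ft_force: [0.5, -0.1, -1.5]
finger_gap: 58.4
grip_force: 22.1
```

```bash
python3 - <<'E'
from h import *
s=sense();print(s['time'],s['tool_pos'],s['tcp_rot'],s['ft_force'].round(1),s['joint_pos'].round(1))
b=snap('wrist','w9.png')
for x in blobs(b,(172,140,60),(8,255,255),60): print(x,onz(b,*x[0],96))
E
```

```text
26.05 [529.89550808 250.32444815 271.77078562] [177.87983775  -0.20591717 119.88447612] [ 0.5 -0.1 -1.5] [ 20.    4.6  91.7   0.6  81.6 -10. ]
([315.1, 100.9], [281, 65, 70, 74, 3474]) [492.09027777 324.43155931  96.        ]
([316.9, 272.4], [261, 215, 116, 125, 9743]) [574.95375553 182.65239507  96.        ]
```

View pics/w9.png

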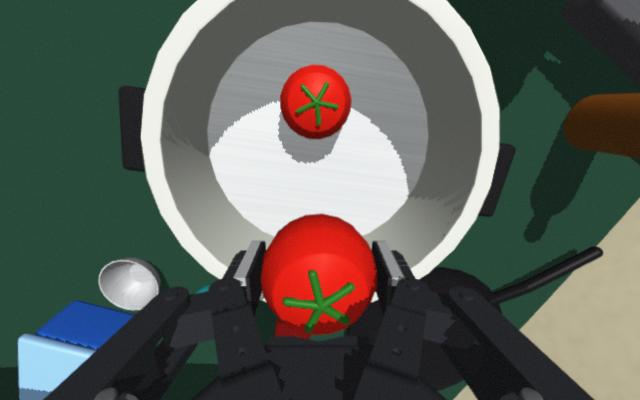

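servo_tool --plan '[[[-0.002,0.003,-0.025,0,0.05],[0,0,-0.03,0,0.05],[0,0,-0.025,0,0.05],[0,0,-0.015,0,0.05],[0,0,-0.01,0,0.05],[0,0,-0.005,0,0.05],[0,0,-0.003,0,0.05],[0,0,-0.002,0,0.05],[0,0,0,0,0.05],[0,0,0,0,0.05]]]'

```text
time: 27.1
tool_pos: [528.7, 253.5, 157.1]
tcp_rot: [177.8, -0.2, 120.0]
ft_force: [-0.5, -0.1, -0.9]
finger_gap: 58.5
grip_force: 22.1
```

servo_tool --plan '[[[0,0,-0.002,0,0.05],[0,0,-0.001,0,0.05],[0,0,0,0,0.05],[0,0,0,0,0.05]]]'

```text
time: 27.5
tool_pos: [528.5, 253.4, 153.6]
tcp_rot: [177.8, -0.2, 120.0]
ft_force: [-1.5, -0.8, 1.4]
finger_gap: 58.0
grip_force: 22.3
```

Contact with the floor (force −0.9 → +1.4 N). Release and rise.

servo_tool --plan '[[[0,0,0,0,0.06],[0,0,0,0,0.064],[0,0,0,0,0.07],[0,0,0,0,0.076],[0,0,0,0,0.076],[0,0,0.02,0,0.076],[0,0,0.03,0,0.076],[0,0,0.04,0,0.076],[0,0,0.03,0,0.03],[0,0,0,0,0]]]'

```text
time: 28.5
tool_pos: [530.6, 254.2, 279.7]
tcp_rot: [177.3, -0.1, 120.0]
ft_force: [0.7, 0.2, 0.5]
finger_gap: 48.4
grip_force: 0.0
```

```bash
python3 - <<'E'
from h import *
s=sense();print(s['time'],s['tool_pos'],s['tcp_rot'],s['ft_force'].round(1),s['finger_gap'])
b=snap('wrist','w10.png')
for x in blobs(b,(172,140,60),(8,255,255),60): print(x,onz(b,*x[0],96))
E
```

```text
28.5 [530.57662751 254.22048365 279.67687121] [ 1.77317195e+02 -1.36050102e-01  1.19964445e+02] [0.7 0.2 0.5] 48.439617841182255
([309.9, 104.7], [277, 70, 68, 71, 3226]) [492.10825774 324.30418688  96.        ]
([308.9, 196.4], [279, 167, 61, 62, 2566]) [532.09131762 251.52074358  96.        ]
([288.8, 327.1], [271, 314, 37, 25, 628]) [587.73677116 106.53160616  96.        ]
```

servo_tool --plan '[[[0.015,-0.04,0,0,0],[0.015,-0.04,0,0,0],[0.014,-0.038,0,0,0],[0.013,-0.037,0,0,0],[0,0,-0.04,0,0],[0,0,-0.03,0,0],[0,0,-0.02,0,0],[0,0,0,0,0],[0,0,0,0,0]]]'

```text
time: 29.45
tool_pos: [584.6, 98.3, 182.4]
tcp_rot: [178.0, -0.3, 120.0]
ft_force: [0.5, 0.6, 0.1]
finger_gap: -0.1
grip_force: 0.0
```

```bash
python3 - <<'E'
from h import *
s=sense();print(s['time'],s['tool_pos'],s['tcp_rot'],s['ft_force'].round(1),s['finger_gap'])
b=snap('wrist','w11.png')
for x in blobs(b,(172,140,60),(8,255,255),60): print(x,onz(b,*x[0],93))
cv2.imwrite('pics/w11.png',b['frame'])
E
```

```text
29.45 [584.61267923  98.3236255  182.36777778] [177.97919779  -0.28541145 119.96030359] [0.5 0.6 0.1] -0.10186425761678615
([371.1, 1.7], [351, 0, 40, 6, 152]) [546.2451744 224.4544717  93.       ]
([323.5, 232.3], [290, 213, 67, 47, 1606]) [588.61044573 104.66110787  93.        ]
```

View pics/w11.png

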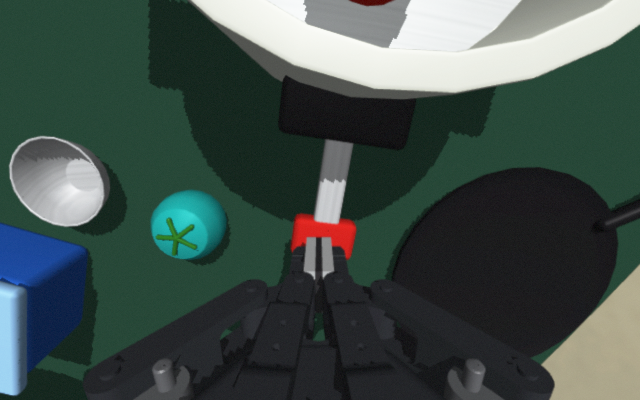

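servo_tool --plan '[[[0.003,0.002,-0.012,0,0],[0,0,-0.012,0,0],[0,0,-0.012,0,0],[0,0,-0.008,0,0],[0,0,-0.004,0,0],[0,0,0,0,0],[0,0,0,0,0]]]'

```text
time: 30.2
tool_pos: [589.0, 100.5, 135.8]
tcp_rot: [177.8, -0.2, 120.0]
ft_force: [0.4, -0.4, 7.2]
finger_gap: 0.0
grip_force: 3.1
```

servo_tool --plan '[[[0,0,-0.003,0,0],[0,0,-0.002,0,0],[0,0,0,0,0]]]'

```text
time: 30.5
tool_pos: [589.8, 100.4, 132.7]
tcp_rot: [177.7, -0.1, 120.0]
ft_force: [-3.3, -1.6, 18.1]
finger_gap: 0.0
grip_force: 7.4
```

servo_tool --plan '[[[0,0,0,0,0],[0,0,0.015,0,0],[0,0,0.015,0,0],[0,0,0.02,0,0],[0,0,0.04,0,0],[0,0,0.05,0,0],[0,0,0.05,0,0],[0,0,0,0,0],[0,0,0,0,0]]]'

```text
time: 31.4
tool_pos: [588.9, 100.6, 322.0]
tcp_rot: [177.7, -0.2, 120.0]
ft_force: [0.1, -1.4, -0.6]
finger_gap: -0.3
grip_force: 0.0
```

```bash
python3 - <<'E'
from h import *
s=sense();print(s['time'],s['tool_pos'],s['ft_force'].round(1))
b=snap('wrist')
for x in blobs(b,(172,140,60),(8,255,255),60): print(x,onz(b,*x[0],93))
a=snap('scene')
for x in blobs(a,(172,140,60),(8,255,255),40): print(x,onz(a,*x[0],93))
E
```

```text
31.4 [588.90472497 100.62378058 321.96301726] [ 0.1 -1.4 -0.6]
([335.8, 25.3], [306, 0, 62, 53, 2338]) [535.34298334 245.96897494  93.        ]
([311.0, 182.0], [293, 168, 38, 28, 826]) [590.57028852 100.73705274  93.        ]
([421.9, 199.1], [412, 188, 21, 21, 293]) [492.89347446 325.20024438  93.        ]
([401.8, 210.2], [391, 202, 20, 16, 167]) [526.007968   259.27209015  93.        ]
([347.4, 235.5], [340, 227, 17, 18, 170]) [592.95612547  99.56778636  93.        ]
```

```bash
python3 -c "
from bench import r; print(r.hand_in())"
```

```text
the job is handed in; nothing more can be done
None
```

Both tomatoes rest side by side on the pot's floor, the lever was pushed to its stop and sprang back up, and the job was handed in at about 31 s; the interface gave no verdict.

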